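# Clamp the hub bolt in the quick-release vise

## Task

Clamp the tarnished hub bolt that lies in the vise's saddle ready for inspection: squeeze the orange release paddles, slide the moving jaw up until it is a few millimetres short of the bolt and let go of the paddles, then screw the jaw tight with the black knob on top (clockwise). Keep the bolt lying in its saddle, and leave the two copper washers and the red thread checker where they lie.

Things in the scene. Friction and masses are not known exactly. Their poses are not given: they have to be found in the camera images.
- vise: Blue bench vise base, fixed to the table, 335 x 90 mm, 22 mm high, with a steel toothed guide bar (33 mm wide over the teeth, top 40 mm above the table). Origin on the table under the middle line of the bar, 32.5 mm from the middle of the base; x runs along the bar from the moving jaw towards the fixed jaw, z up. All parts of the vise share these axes.
- anvil: Fixed jaw of the vise (76 mm wide, top 88 mm above the table) with a bolt saddle in front of it. Origin at table height below the middle of its clamping face; its x points away from the moving jaw. The saddle floor is 48 mm above the table, from x = -30 mm to 0, with a 4 mm high lip along its near edge (x = -27.5 to -19.5 mm).
- bolt: The tarnished bolt, lying across the saddle with 1 to 2 mm of play: shank 18 mm in diameter and 90 mm long, hexagon head 31 mm across at one end. Origin on the bolt's axis, 57 mm above the table; its y runs along the axis towards the head (across the vise).
- pad: Aluminium clamping pad on the front of the moving jaw, 60 mm wide, 30 mm high, on springs (about 3 N to start moving, then 5 N per mm, 6 mm travel). Origin in the middle of its clamping face, 68 mm above the table; the face looks along +x towards the bolt.
- grip (a point): Point midway between the carriage's two upright orange release paddles, at the height to squeeze them, 88 mm above the table; 62 mm behind the pad face (unscrewed). Each paddle: 26 mm long along x, 6 mm thick, from 62 to 106 mm above the table; outside to outside 53 mm along y (55 at the top) when free, about 33 when fully squeezed. The carriage under them is 60 mm high.
- lever (a joint): How far the release paddles are squeezed, in rad: about 0 (-0.05 to 0) free, 0.26 fully squeezed. The two are linked and sprung open (8 to 12 N on each, squeezed between two fingers). From about 0.17 on the half-nut teeth are clear of the rack and the carriage slides with about 1 N; let go, they drop between the rack teeth (4.5 mm apart) and lock the carriage, shifting it by up to 2.5 mm either way.
- carriage (a joint): Travel of the carriage along the guide bar in m: 0 fully open, grows by the distance that it slides towards the bolt, up to 0.13.
- knob: Black knob on the carriage's rear, vertical axis, 125 mm behind the pad face (unscrewed). Bar grip 46 mm long (its x), 14 mm thick (its y), 107 to 133 mm above the table. Origin on the axis, 102 mm above the table. Clockwise from above advances the jaw 3 mm per rad; takes about 0.08 N m. Once tight (about 20 N on the bolt) a clutch slips at 0.13 N m: no overtightening.
- screw (a joint): Turn of the screw in rad: 0 at the start (jaw fully backed off), grows with clockwise turning of the knob, up to 6.0 (18 mm of jaw advance). It stops growing when the clutch slips.
- washer_a: Copper crush washer lying on the table beside the vise, 32 mm in diameter, 3 mm thick; origin under its centre. Leave alone.
- washer_b: The other copper crush washer, the same size; origin under its centre. Leave alone.
- thread_checker: Red anodized thread checker bar lying on the table, 75 x 32 x 12 mm; origin under its centre. Leave alone.
Mind the look-alikes: they are no part of the job. Leave any blue or purple look-alike of the bolt alone.

How it is judged:
By the outcome, as a careful person would: the job done as asked, in the order asked, and still so for the second after the job is handed in, with the robot touching nothing.
It also fails if it takes over 72 s, if anything falls off the work surface, if the arm or the gripper's body presses on something with over 40 N, if the wrist force passes 120 N, or if a joint passes its speed limit or range.

## Robot

A 7-joint arm with a two-finger parallel gripper is mounted at the origin on the work surface. World frame = base frame: x ahead of the robot, y to its left, z up, the work surface at z = 0. Lengths are in m, angles in degrees, forces in N, time in s.
With the tool pointing down it reaches from about 0.4 to 0.875 m from the base axis. Payload 6.5 kg.
Tool frame: the origin (TCP) lies on the centre line of the jaws, within the pads' length; the fingertips stand 22 mm ahead of it and the grasp point (between the pads) lies 3 mm ahead of it; z points along the fingers, y is the line along which they close (so a half turn about z gives the same grasp; the last joint's range is limited). The gripper opens to 88 mm and grips with 3 to 60 N. Pads are 18 mm wide; open, the fingers measure 123 mm over their backs; the gripper's body (75 mm by 187 mm) begins 45 mm behind the grasp point.
Start: joints at [-73.637, 30.733, -0.252, 88.115, 0.149, 61.152, -4.079], TCP at [0.224, 0.61, 0.261] pointing down, gripper open.
Joint ranges: [-154.64, 154.64], [-21.42, 123.67], [-72.66, 72.17], [13.99, 137.28], [-74.86, 254.86], [10.95, 109.41], [-158.01, 158.01]. Speed limits (degrees/s): [136.94, 136.94, 180, 180, 180, 180, 180].

## Interface

Orientations are given as a 3x3 rotation matrix whose columns are the frame's x, y, z axes.
In Python, from station import env gives the robot as it stands. The module is installed in compiled form; this text tells all that it offers.
- The arm moves only by the shell command python3 -m crank 'ROWS' [OPENING]. ROWS is JSON, a list of rows, each a list of 6 numbers: the shift along the tool's x, y, z in cm, then the turn, a rotation vector about the tool's x, y, z in degrees. In form: [[tx, ty, tz, rx, ry, rz], ...]. A call has 1 to 20 rows; each row is the pose to reach, as a shift and turn from the pose commanded when the call began, along the tool's axes at that moment; what a row does not reach only later rows make up. A row lasts 1/12 s, in which the tool goes at most 41.7 mm and 7.16 degrees, less where a joint would pass 70% of its speed; a pose out of reach is approached as far as the arm can. A call with a gripper value outside its range is refused whole. OPENING is the finger opening in cm, from 0 to 8.81, set as the call begins (- or left out, the last holds). The fingers move at their own pace and stop on an object; the grip force is fixed at half the most. Time passes only in rows, so rows that repeat a pose let the fingers close. It gives the time, the measured TCP pose, the force, the opening and the grip force at its end, in the units of the state.
- env.get_state(): the state, without advancing time (a new reading comes with each control period).
- env.snapshot(name): name is "side" or "top"; returns the picture (384x512x3 uint8, blue, green, red); there is no depth.
- env.camera_params(name): a dict with "K" (3x3 intrinsics, pixels), "T" (4x4, takes a point from camera to world coordinates). Camera axes: x right, y up, looking along -z (the intrinsics and any distortion apply to the point x, -y, -z); pixel columns grow to the right and rows downward; lengths in m; the calibration is good to about 2 mm. A picture is of the moment at which its call begins. camera_params takes no time and is no camera call.
- env.sign_off(): hands the job in; it is judged then, once.
Trained networks look in the newest picture that a camera, given by its name, has taken for a name from the list of things; names that differ only in an ending like _2 or _b are one class to them, and where a whole thing is asked for, a point or a joint stands for the part that bears it (a point fixed in the world has none). Each returns a list of dicts, best first, with "conf" (0 to 1); they miss things now and then, are a little off and sometimes report something else, mostly with a low value. They report only what shows in the picture. A call takes as long as a camera call. They do not tell look-alikes from the thing itself.
- env.look_for(camera, thing): "bbox" ([left, top, width, height] as shares, 0 to 1, of the picture: columns of its width, rows of its height, round what is visible of it).
- env.landmark_of(camera, thing): "position" ([column, row] as shares, 0 to 1, of the picture: columns of its width, rows of its height: a listed point, or the origin of a listed thing).
The state is a dict: "time_s": time; "q": joint angles; "joint_vel": joint speeds; "joint_efforts": joint torques, N m; "ee_pos": TCP position; "eef_rot": TCP orientation; "force": force on the tool from outside, world axes, zero at the start; "moment": the same for the moment, N m; "opening": finger opening in m; "gripper_force": force on a finger pad.
Only numpy, scipy, OpenCV 4.12 (cv2) and the standard library are available. Lean on these libraries where they do the work, as an engineer would, in place of code of your own. Each camera call takes 0.05 s, during which the arm holds its last target. There are 200 camera calls.

## Working session

There is one attempt and no reset: what is moved stays moved. The work goes in short steps, Python scripts to look and compute and a shell command to move; the robot and the scene stay as the last step left them, time stands still between calls to the robot, and variables do not carry over. Pictures are saved under pics/ and viewed, at most 11 in all, crops included, and the job is handed in when it is done.

```bash
mkdir -p pics; cat > h.py <<'E'
import numpy as np, cv2
from station import env
def ray(cam,uv):
    p=env.camera_params(cam);K=np.array(p["K"]);T=np.array(p["T"])
    d=np.linalg.inv(K)@[uv[0],uv[1],1];d=np.array([d[0],-d[1],-d[2]])
    return T[:3,3],T[:3,:3]@d
def onz(cam,uv,z):
    o,d=ray(cam,uv);return o+d*(z-o[2])/d[2]
def proj(cam,P):
    p=env.camera_params(cam);K=np.array(p["K"]);T=np.array(p["T"])
    c=np.linalg.inv(T)@np.append(P,1);v=K@[c[0],-c[1],-c[2]];return v[:2]/v[2]
def tri(a,b):
    o1,d1=a;o2,d2=b
    A=np.stack([d1,-d2],1);s=np.linalg.lstsq(A,o2-o1,rcond=None)[0]
    p,q=o1+s[0]*d1,o2+s[1]*d2
    return (p+q)/2,np.linalg.norm(p-q)
E
python3 - <<'E'
from h import *
for c in("side","top"):
    cv2.imwrite(f"pics/{c}0.png",env.snapshot(c)); p=env.camera_params(c);print({k:np.round(v,3).tolist() for k,v in p.items()})
    for t in("anvil","bolt","pad","grip","knob","vise"):
        for r in env.landmark_of(c,t)[:3]:
            uv=np.array(r["position"])*[512,384];z=dict(anvil=0,bolt=.057,pad=.068,grip=.088,knob=.102,vise=0)[t]
            print(c,t,round(r["conf"],2),uv.round(1),onz(c,uv,z).round(4))
s=env.get_state();print(s["time_s"],np.round(s["eef_rot"],3).tolist(),s["force"],s["opening"])
E
```

```text
{'K': [[474.871, 0.0, 259.874], [0.0, 474.871, 187.832], [0.0, 0.0, 1.0]], 'T': [[-0.987, 0.082, -0.137, 0.56], [-0.16, -0.476, 0.865, 0.709], [0.006, 0.875, 0.483, 0.466], [0.0, 0.0, 0.0, 1.0]]}
side anvil 0.94 [222.9 243.6] [0.7219 0.0766 0.    ]
side bolt 0.89 [224.9 216.9] [0.7155 0.0822 0.057 ]
side bolt 0.81 [168.1 204. ] [0.8181 0.059  0.057 ]
side bolt 0.55 [251.4 196.5] [0.6852 0.0107 0.057 ]
side pad 0.57 [296.2 213.9] [0.6026 0.0716 0.068 ]
side grip 0.62 [338.7 208.9] [0.5378 0.0784 0.088 ]
side knob 0.59 [377.1 201.2] [0.4817 0.0694 0.102 ]
side knob 0.5 [282.4 250.1] [0.6081 0.2162 0.102 ]
side vise 0.64 [281.5 249.3] [0.6234 0.0761 0.    ]
side vise 0.3 [303.6 303.5] [0.5773 0.1981 0.    ]
{'K': [[433.449, 0.0, 252.559], [0.0, 433.449, 193.469], [0.0, 0.0, 1.0]], 'T': [[-0.012, 0.989, -0.148, 0.557], [-1.0, -0.014, -0.011, 0.045], [-0.013, 0.148, 0.989, 0.821], [0.0, 0.0, 0.0, 1.0]]}
top anvil 0.61 [246.1 228.4] [0.6132 0.0678 0.    ]
top anvil 0.58 [243.5 175.6] [0.715  0.0719 0.    ]
top bolt 0.89 [317.7 182.4] [ 0.6898 -0.0624  0.057 ]
top bolt 0.73 [236.1 171.3] [0.7121 0.0833 0.057 ]
top pad 0.51 [243.8 229.2] [0.6072 0.07   0.068 ]
top grip 0.82 [245.4 268.1] [0.541  0.0673 0.088 ]
top knob 0.84 [245.  306.7] [0.4799 0.0681 0.102 ]
top vise 0.82 [242.5 223.2] [0.6232 0.0746 0.    ]
0.7 [[-0.939, 0.345, 0.0], [0.345, 0.939, -0.0], [-0.0, 0.0, -1.0]] [ 0.14382463 -0.3401071  -0.49161695] 0.08818122026684712
```

View pics/top0.png

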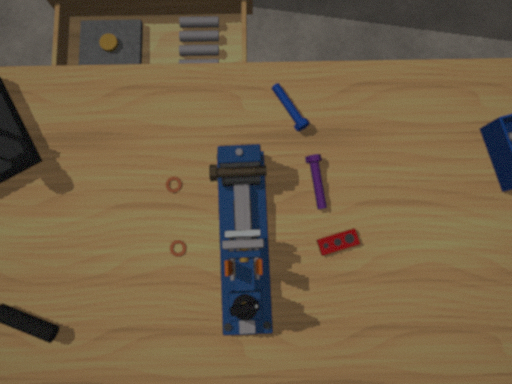

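View pics/side0.png

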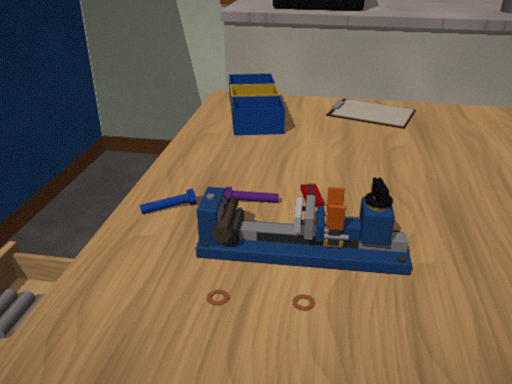

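The top view shows the vise nearly along world x: bolt at (238,172), paddles at (229,268) and (259,267), and the knob at (245,306). The purple and blue bolts are the look-alikes. Next I measure the vise yaw and the knob bar's angle.

```bash
cat > m.py <<'E'
from h import *
def med(c,t,n=5,near=None):
    L=[]
    for i in range(n):
        if i: env.snapshot(c)
        for r in env.landmark_of(c,t):
            uv=np.array(r["position"])*[512,384]
            if near is None or np.hypot(*(uv-near))<14: L.append(uv);break
    return np.median(L,0)
E
python3 - <<'E'
from m import *
N={"anvil":((223,243),(243,175)),"bolt":((225,217),(236,171)),"pad":((296,214),(244,229)),"grip":((338,208),(245,268)),"knob":((377,201),(245,306)),"vise":((281,249),(242,223))}
Z=dict(anvil=0,bolt=.057,pad=.068,grip=.088,knob=.102,vise=0)
env.snapshot("side");S={t:med("side",t,3,N[t][0]) for t in N}
im=env.snapshot("top");T={t:med("top",t,3,N[t][1]) for t in N}
for t in N:
    P,e=tri(ray("side",S[t]),ray("top",T[t]));print(t,P.round(4),round(e,4),onz("top",T[t],Z[t]).round(4),onz("side",S[t],Z[t]).round(4))
# metric rectification of vise region at z=.022, and at knob top .13
for z,nm in((.022,"b"),(.13,"k")):
    x0,x1,y0,y1=(.42,.78,-.03,.17) if nm=="b" else (.43,.53,.02,.12)
    s=1600 if nm=="b" else 5000
    src=np.float32([proj("top",[x,y,z]) for x,y in((x1,y1),(x1,y0),(x0,y0),(x0,y1))])
    w,h=int((y1-y0)*s),int((x1-x0)*s)
    H=cv2.getPerspectiveTransform(src,np.float32([[0,0],[w,0],[w,h],[0,h]]))
    r=cv2.warpPerspective(im,H,(w,h),flags=cv2.INTER_CUBIC)
    if nm=="b":
        hsv=cv2.cvtColor(r,cv2.COLOR_BGR2HSV);m=cv2.inRange(hsv,(100,90,30),(125,255,255))
        L=[];R=[]
        for row in range(0,h,4):
            c=np.where(m[row])[0]; c=c[(c>40)]
            if len(c)>20: x=x1-row/s;L.append((x,y1-c.min()/s));R.append((x,y1-c.max()/s))
        for nmE,E in(("left",L),("right",R)):
            E=np.array(E);v=cv2.fitLine(E.astype(np.float32),cv2.DIST_HUBER,0,1e-4,1e-4).ravel();print(nmE,np.degrees(np.arctan(v[1]/v[0])).round(2),v[2:],E[:,0].min(),E[:,0].max())
        r=cv2.resize(r,None,fx=.86,fy=.86)
    B=r if nm=="b" else cv2.convertScaleAbs(r,alpha=2.5)
    if nm=="b": A=B
    else: K=B
h=max(A.shape[0],K.shape[0]);pad=lambda q:cv2.copyMakeBorder(q,0,h-q.shape[0],0,0,0)
cv2.imwrite("pics/rect.png",cv2.hconcat([pad(A),pad(K)]))
E
```

```text
anvil [ 0.7229  0.0685 -0.0067] 0.0042 [0.7236 0.0685 0.    ] [0.7184 0.078  0.    ]
bolt [0.7167 0.0803 0.0571] 0.0013 [0.7174 0.0803 0.057 ] [0.7161 0.0802 0.057 ]
pad [0.6051 0.0698 0.0634] 0.0002 [0.6049 0.0697 0.068 ] [0.6045 0.0771 0.068 ]
grip [0.5427 0.0726 0.0868] 0.0019 [0.5437 0.0725 0.088 ] [0.5418 0.0746 0.088 ]
knob [0.4794 0.0703 0.1043] 0.0046 [0.4768 0.0705 0.102 ] [0.4812 0.0665 0.102 ]
vise [0.6216 0.0765 0.0044] 0.0014 [0.6226 0.0767 0.    ] [0.6215 0.0704 0.    ]
left 1.83 [0.5725   0.114125] 0.42500000000000004 0.7675000000000001
right 1.84 [0.53175   0.0276875] 0.42500000000000004 0.7675000000000001
```

View pics/rect.png

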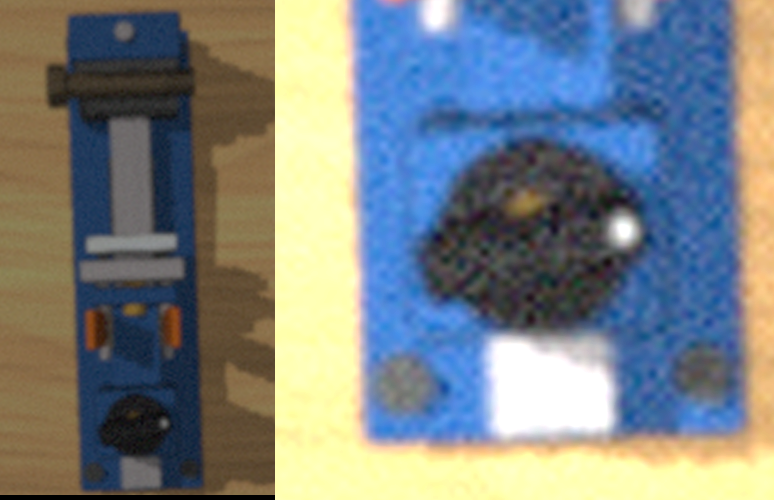

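```bash
cat >> m.py <<'E'
def togo(P,yaw_y):  # TCP target, world heading (deg) of tool y
    s=env.get_state();R=np.array(s["eef_rot"]);d=R.T@(np.array(P)-s["ee_pos"])*100
    h=np.degrees(np.arctan2(R[1,1],R[0,1]));e=-(yaw_y-h);e=(e+180)%360-180
    print("t",round(s["time_s"],2),"pos",np.round(s["ee_pos"],4),"q7",round(float(s["q"][6]),1),"shift cm",d.round(2),"rz",round(e,1),"zaxis",R[:,2].round(3),"F",np.round(s["force"],1))
E
python3 -c "
from m import *
togo([.5425,.0715,.17],91.84)"
```

```text
t 3.8 pos [0.224  0.6102 0.2607] q7 -4.1 shift cm [-48.46 -39.6    9.07] rz -22.0 zaxis [ 0.  0. -1.] F [-1.   0.3  0.2]
```

```bash
python3 -m crank '[[-4,-3.3,0.5,0,0,-4],[-48.5,-39.6,4,0,0,-22],[-48.5,-39.6,4,0,0,-22],[-48.5,-39.6,4,0,0,-22],[-48.5,-39.6,4,0,0,-22],[-48.5,-39.6,4,0,0,-22],[-48.5,-39.6,4,0,0,-22],[-48.5,-39.6,4,0,0,-22],[-48.5,-39.6,4,0,0,-22],[-48.5,-39.6,4,0,0,-22],[-48.5,-39.6,4,0,0,-22],[-48.5,-39.6,4,0,0,-22],[-48.5,-39.6,4,0,0,-22],[-48.5,-39.6,4,0,0,-22],[-48.5,-39.6,4,0,0,-22],[-48.5,-39.6,4,0,0,-22],[-48.5,-39.6,4,0,0,-22],[-48.5,-39.6,4,0,0,-22],[-48.5,-39.6,4,0,0,-22],[-48.5,-39.6,4,0,0,-22]]'
python3 - <<'E'
from m import *
togo([.5425,.0715,.15],91.84)
cv2.imwrite("pics/s1.png",cv2.resize(env.snapshot("side")[90:290,150:450],None,fx=2.6,fy=2.6,interpolation=cv2.INTER_CUBIC))
E
```

```text
time_s: 5.47
ee_pos: [0.5422, 0.0732, 0.2208]
eef_rot: [[-0.999, -0.035, -0.0], [-0.035, 0.999, 0.001], [0.0, 0.001, -1.0]]
force: [-1.6, -1.1, -0.0]
opening: 0.0882
gripper_force: 0.0
t 5.47 pos [0.5422 0.0732 0.2208] q7 82.3 shift cm [-0.02 -0.18  7.08] rz 0.2 zaxis [-0.     0.001 -1.   ] F [-1.6 -1.1 -0. ]
```

View pics/s1.png

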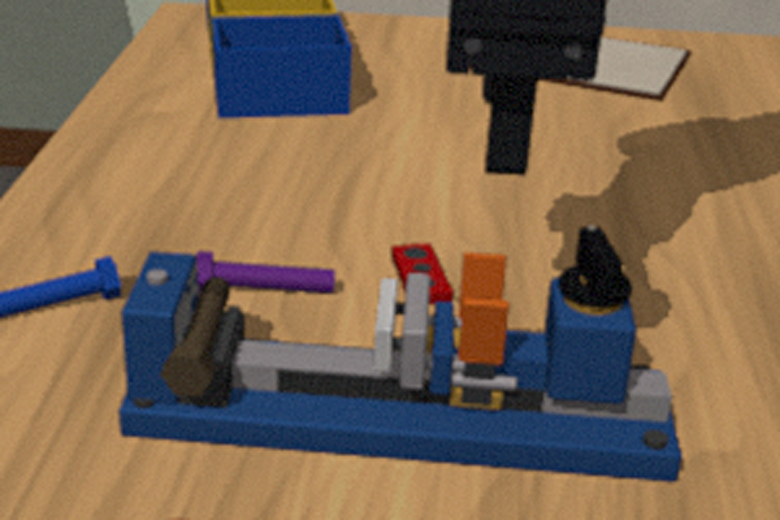

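The side view shows the gripper lined up above the orange paddles (crop 484,310), and the bolt in its saddle. I'll descend and squeeze.

```bash
python3 -m crank '[[0,-0.15,4,0,0,0],[0,-0.15,7,0,0,0],[0,-0.15,9.5,0,0,0],[0,-0.15,11.5,0,0,0],[0,-0.15,12.5,0,0,0],[0,-0.15,12.5,0,0,0],[0,-0.15,12.5,0,0,0]]'
python3 - <<'E'
from m import *
togo([.5425,.0715,.096],91.84)
cv2.imwrite("pics/s2.png",cv2.resize(env.snapshot("side")[90:290,150:450],None,fx=2.6,fy=2.6,interpolation=cv2.INTER_CUBIC))
E
```

```text
time_s: 6.1
ee_pos: [0.543, 0.0704, 0.0961]
eef_rot: [[-0.999, -0.033, 0.0], [-0.033, 0.999, 0.0], [-0.0, 0.0, -1.0]]
force: [-0.4, -0.4, 0.4]
opening: 0.0881
gripper_force: 0.0
t 6.1 pos [0.543  0.0704 0.0961] q7 83.6 shift cm [0.05 0.11 0.01] rz 0.1 zaxis [ 0.  0. -1.] F [-0.4 -0.4  0.4]
```

View pics/s2.png

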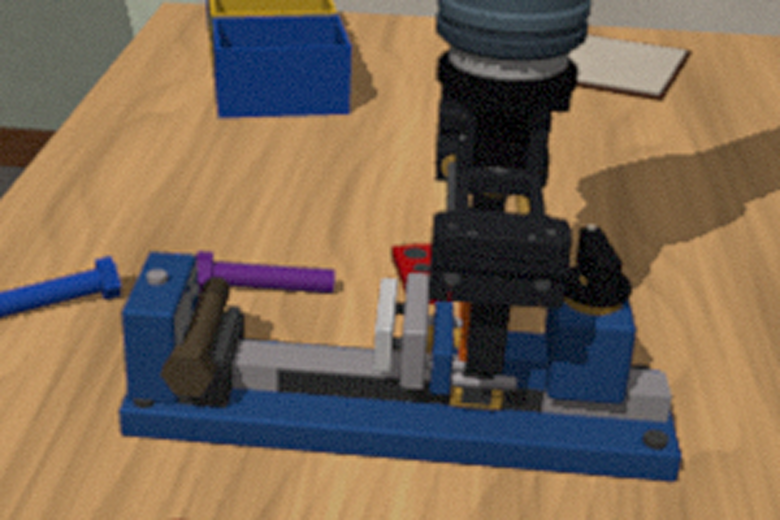

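```bash
python3 -m crank '[[0,0,0,0,0,0],[0,0,0,0,0,0],[0,0,0,0,0,0],[0,0,0,0,0,0],[0,0,0,0,0,0],[0,0,0,0,0,0],[0,0,0,0,0,0],[0,0,0,0,0,0]]' 2.8
```

```text
time_s: 6.82
ee_pos: [0.544, 0.0693, 0.0969]
eef_rot: [[-0.999, -0.032, 0.002], [-0.032, 1.0, -0.0], [-0.002, -0.0, -1.0]]
force: [-0.6, -1.8, 6.8]
opening: 0.0372
gripper_force: 17.2
```

```bash
python3 -m crank '[[0,0,0,0,0,0],[0,0,0,0,0,0],[0,0,0,0,0,0]]' 0.5
```

```text
time_s: 7.07
ee_pos: [0.544, 0.0693, 0.0968]
eef_rot: [[-0.999, -0.032, 0.002], [-0.032, 1.0, -0.0], [-0.002, -0.0, -1.0]]
force: [-0.3, -2.7, 8.2]
opening: 0.0347
gripper_force: 30.2
```

```bash
python3 -m crank '[[-0.3,0,0,0,0,0],[-1,0,0,0,0,0],[-1.8,0,0,0,0,0],[-2.6,0,0,0,0,0],[-3.4,0,0,0,0,0],[-4.2,0,0,0,0,0],[-5,0,0,0,0,0],[-5.8,0,0,0,0,0],[-6.6,0,0,0,0,0],[-7.2,0,0,0,0,0],[-7.7,0,0,0,0,0],[-8,0,0,0,0,0],[-8,0,0,0,0,0],[-8,0,0,0,0,0]]'
python3 - <<'E'
from m import *
I=env.snapshot("side");a=med("side","pad",3);J=env.snapshot("top");b=med("top","pad",3)
print(a,b,tri(ray("side",a),ray("top",b)),onz("side",a,.068))
r=lambda q:cv2.resize(q,None,fx=6,fy=6,interpolation=cv2.INTER_CUBIC)
cv2.imwrite("pics/s3.png",cv2.vconcat([r(I[175:260,190:310])[:,:,:],cv2.copyMakeBorder(r(J[150:200,200:290])[:300-210+0 or None] if 0 else cv2.resize(J[155:198,200:290],(720,300)),0,0,0,0,0)])[:600] if 0 else cv2.resize(I[175:255,190:300],(800,582),interpolation=cv2.INTER_CUBIC))
E
```

```text
time_s: 8.23
ee_pos: [0.6245, 0.0719, 0.0969]
eef_rot: [[-0.999, -0.032, 0.003], [-0.032, 0.999, -0.0], [-0.003, -0.0, -1.0]]
force: [1.5, -0.7, 5.5]
opening: 0.035
gripper_force: 29.9
  return _methods._mean(a, axis=axis, dtype=dtype,
  ret = ret.dtype.type(ret / rcount)
Traceback (most recent call last):
  File "h.py", line 5, in ray
    d=np.linalg.inv(K)@[uv[0],uv[1],1];d=np.array([d[0],-d[1],-d[2]])
                        ~~^^^
IndexError: invalid index to scalar variable.
```

```bash
python3 - <<'E'
from m import *
I=env.snapshot("side")
cv2.imwrite("pics/s3.png",cv2.resize(I[175:255,190:300],(800,582),interpolation=cv2.INTER_CUBIC))
# predicted projections for axis points: pad top far/near corners per world x
for x in(.68,.69,.70,.71):
    print(x,[((proj("side",[x-.032*(dy),.0755+dy,z])-[190,175])*[800/110,582/80]).round().tolist() for dy in(.03,-.03) for z in(.053,.083)])
E
```

```text
0.68 [[397.0, 394.0], [396.0, 274.0], [438.0, 248.0], [437.0, 134.0]]
0.69 [[351.0, 389.0], [349.0, 270.0], [395.0, 244.0], [394.0, 130.0]]
0.7 [[305.0, 385.0], [302.0, 266.0], [352.0, 240.0], [350.0, 127.0]]
0.71 [[260.0, 381.0], [256.0, 262.0], [309.0, 237.0], [306.0, 123.0]]
```

View pics/s3.png

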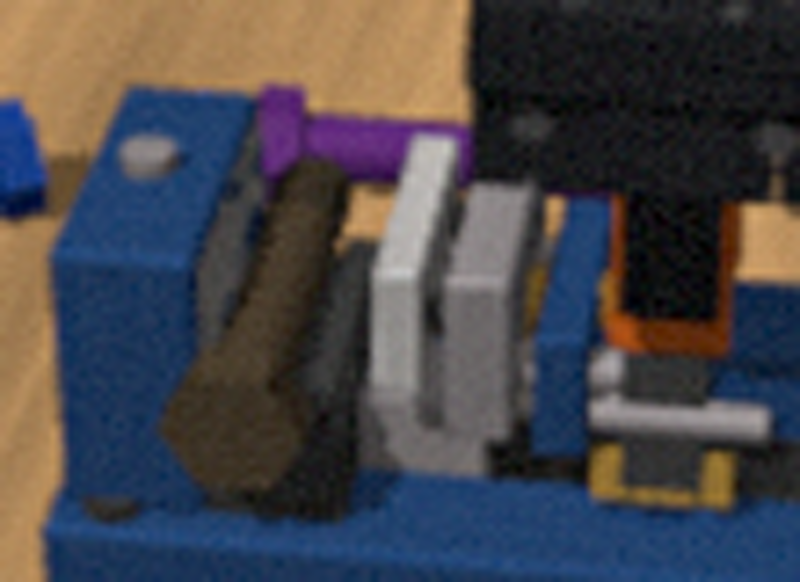

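```bash
python3 - <<'E'
from m import *
S=np.array([800/110,582/80]);u=np.array([np.cos(.0321),np.sin(.0321)]);v=np.array([-u[1],u[0]])
c0=np.array([.5725,.0716+.0008])
def W(sx,y,z): return np.append(c0+u*sx+v*y,z)
pc=lambda P:(proj("side",P)-[190,175])*S
for X in(.70,.705,.71,.715,.72,.725):
    s=(X-.5725)/u[0]
    out=[]
    for row in(200,250,300):
        best=-1
        th=np.linspace(0,2*np.pi,60)
        for y in np.linspace(-.06,.06,121):
            q=np.array([pc(W(s+.009*np.cos(t),y,.057+.009*np.sin(t))) for t in th])
            k=abs(q[:,1]-row)<6
            if k.any(): best=max(best,q[k,0].max())
        out.append(round(best))
    print(X,"shank right col",out,"anvil top corners",pc(W(s,-.038,.088)).round(),pc(W(s,.038,.088)).round(),"pad corners",pc(W(s-.03,.03,.083)).round(),pc(W(s-.03,-.03,.083)).round())
E
```

```text
Traceback (most recent call last):
  File "h.py", line 10, in proj
    p=env.camera_params(cam);K=np.array(p["K"]);T=np.array(p["T"])
ValueError: time passes only in moves, steps and waits
```

```bash
sed -i 's/^from station import env/from station import env\nCP={c:env.camera_params(c) for c in("side","top")}/; s/p=env.camera_params(cam)/p=CP[cam]/' h.py; python3 - <<'E'
from m import *
S=np.array([800/110,582/80]);u=np.array([np.cos(.0321),np.sin(.0321)]);v=np.array([-u[1],u[0]])
c0=np.array([.5725,.0716+.0008])
def W(sx,y,z): return np.append(c0+u*sx+v*y,z)
pc=lambda P:(proj("side",P)-[190,175])*S
th=np.linspace(0,2*np.pi,48)
for X in(.70,.705,.71,.715,.72,.725):
    s=(X-.5725)/u[0]
    Q=np.array([pc(W(s+.009*np.cos(t),y,.057+.009*np.sin(t))) for t in th for y in np.linspace(-.06,.06,61)])
    out=[round(Q[abs(Q[:,1]-r)<6,0].max()) for r in(200,250,300)]
    print(X,"shank",out,"anvil",pc(W(s,-.038,.088)).round(),pc(W(s,.038,.088)).round(),"pad-.03",pc(W(s-.03,.03,.083)).round(),pc(W(s-.03,-.03,.083)).round())
E
```

```text
0.7 shank [401, 386, 371] anvil [355.  92.] [294. 268.] pad-.03 [443. 279.] [481. 138.]
0.705 shank [380, 365, 349] anvil [333.  91.] [270. 266.] pad-.03 [419. 277.] [459. 136.]
0.71 shank [359, 342, 326] anvil [311.  89.] [246. 264.] pad-.03 [395. 275.] [437. 135.]
0.715 shank [337, 320, 303] anvil [289.  88.] [222. 263.] pad-.03 [372. 273.] [415. 133.]
0.72 shank [315, 298, 281] anvil [268.  86.] [199. 261.] pad-.03 [348. 272.] [393. 132.]
0.725 shank [294, 275, 258] anvil [246.  85.] [175. 259.] pad-.03 [324. 270.] [371. 130.]
```

The pad's front edge is at (373,275) in the crop, so its face is at x≈0.685. The shank's right edge is at (345,200), so the bolt's near surface is at ≈0.7045. That leaves a gap of about 19.5 mm, so I'll slide 14.8 mm more and release.

```bash
python3 -m crank '[[-0.3,0,0,0,0,0],[-0.7,0,0,0,0,0],[-1.1,0,0,0,0,0],[-1.35,0,0,0,0,0],[-1.48,0,0,0,0,0],[-1.48,0,0,0,0,0],[-1.48,0,0,0,0,0]]' && python3 -m crank '[[-1.48,0,0,0,0,0],[0,0,0,0,0,0]]' 0.5 >/dev/null; python3 - <<'E'
from m import *
s=env.get_state();print(s["ee_pos"],s["opening"],s["force"])
E
```

```text
time_s: 9.47
ee_pos: [0.639, 0.0724, 0.0969]
eef_rot: [[-0.999, -0.032, 0.003], [-0.032, 0.999, -0.0], [-0.003, -0.0, -1.0]]
force: [1.3, -1.5, 5.0]
opening: 0.035
gripper_force: 29.9
[0.63882209 0.07242208 0.0968755 ] 0.035048378705010305 [ 2.78439614 -1.28653916  6.51933452]
```

That second command was a slip: it commanded an extra 14.8 mm forward and then back. I'm checking for any harm before I release.

```bash
python3 - <<'E'
from m import *
I=env.snapshot("side")
cv2.imwrite("pics/s4.png",cv2.resize(I[175:255,190:300],(800,582),interpolation=cv2.INTER_CUBIC))
togo([.639,.0724,.097],91.84)
E
```

```text
t 9.68 pos [0.6359 0.0724 0.0968] q7 84.9 shift cm [-0.31 -0.01 -0.02] rz -0.0 zaxis [-0.002 -0.    -1.   ] F [-3.4 -1.5 10.8]
```

View pics/s4.png

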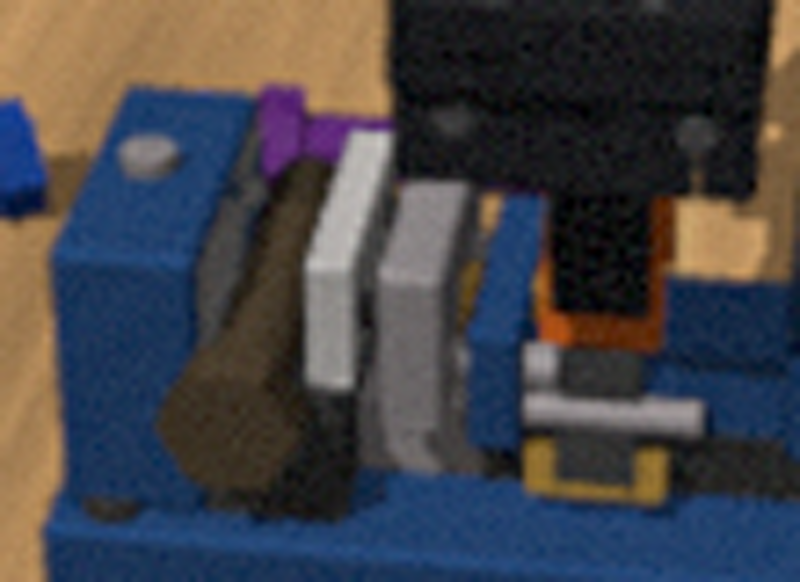

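```bash
python3 -m crank '[[0,0,0,0,0,0],[0,0,0,0,0,0],[0,0,0,0,0,0]]' 0.5
```

```text
time_s: 9.93
ee_pos: [0.6383, 0.0724, 0.0968]
eef_rot: [[-0.999, -0.032, 0.002], [-0.032, 0.999, -0.0], [-0.002, -0.0, -1.0]]
force: [-1.6, -0.5, 7.6]
opening: 0.035
gripper_force: 30.0
```

The bolt's head is still at (228,430), so it hasn't moved, and the pad is about 5 mm short of it. I'll release the paddles and rise.

```bash
python3 -m crank '[[0,0,0,0,0,0],[0,0,0,0,0,0],[0,0,0,0,0,0],[0,0,0,0,0,0],[0,0,0,0,0,0],[0,0,0,0,0,0],[0,0,-2,0,0,0],[0,0,-5,0,0,0],[0,0,-8,0,0,0],[3,0,-10,0,0,0],[6,0,-10,0,0,0],[10,0,-10,0,0,0],[14,0,-10,0,0,0],[18,0,-10,0,0,0],[21,0,-10,0,0,0],[21,0,-10,0,0,0],[21,0,-10,0,0,0]]' 8.8
python3 - <<'E'
from m import *
I=env.snapshot("side");J=env.snapshot("top")
a=[med("side",t,3) for t in("knob","grip")];b=[med("top",t,3) for t in("knob","grip")]
print(a,b)
for p,q,z in zip(a,b,(.102,.088)):
    if np.ndim(p): print("side",onz("side",p,z))
    if np.ndim(q): print("top",onz("top",q,z))
    if np.ndim(p)and np.ndim(q): print(tri(ray("side",p),ray("top",q)))
A=cv2.resize(I[165:260,190:400],(800,362),interpolation=cv2.INTER_CUBIC)
B=cv2.convertScaleAbs(cv2.resize(J[150:325,200:290],(400,778),interpolation=cv2.INTER_CUBIC),alpha=2)
B=cv2.rotate(B,cv2.ROTATE_90_CLOCKWISE)[:,:]; B=cv2.resize(B,(463,238))
cv2.imwrite("pics/s5.png",cv2.vconcat([A,cv2.copyMakeBorder(B,0,0,0,800-463,0)]))
togo([.572,.0720,.2],91.84)
E
```

```text
time_s: 11.35
ee_pos: [0.4265, 0.0663, 0.1958]
eef_rot: [[-0.999, -0.033, -0.0], [-0.033, 0.999, 0.0], [0.0, 0.0, -1.0]]
force: [0.3, -0.3, -0.1]
opening: 0.0881
gripper_force: 0.0
[array([313.6   , 195.9168]), array([276.0192, 202.4832])] [array([241.1008, 247.9872]), array([240.384 , 210.7008])]
side [0.57734552 0.06955721 0.102     ]
top [0.57411226 0.07361414 0.102     ]
(array([0.57564798, 0.07354866, 0.10424472]), np.float64(0.0031774899757236494))
side [0.63455606 0.07551318 0.088     ]
top [0.63740498 0.0748812  0.088     ]
(array([0.63603393, 0.07481607, 0.08769673]), np.float64(0.002795494284054978))
t 12.45 pos [0.4277 0.0661 0.1957] q7 79.0 shift cm [-14.44   0.12  -0.42] rz 0.0 zaxis [ 0.  0. -1.] F [ 0.2  0.1 -1. ]
```

View pics/s5.png

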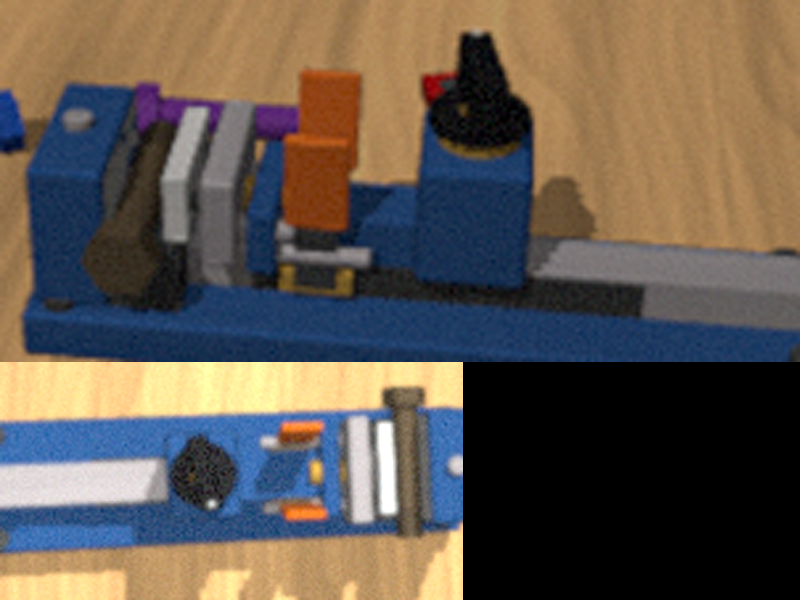

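The pad stands locked about 6 mm short of the bolt, with its edge at (162,180). The bolt is still in the saddle, and the paddles have sprung open. Next comes the knob: axis at about (0.5745, 0.0725), bar turned about 10° from the cross direction.

```bash
python3 -m crank '[[-3,0.15,0,0,0,7],[-6,0.15,0,0,0,14],[-9.5,0.15,0,0,0,21],[-12.5,0.15,0,0,0,28],[-14.2,0.15,0,0,0,35],[-14.7,0.15,0,0,0,42],[-14.7,0.15,0,0,0,49],[-14.7,0.15,0,0,0,56],[-14.7,0.15,0,0,0,63],[-14.7,0.15,0,0,0,70],[-14.7,0.15,0,0,0,77],[-14.7,0.15,0,0,0,81],[-14.7,0.15,0,0,0,81],[-14.7,0.15,0,0,0,81]]' 4.5
python3 -c "
from m import *
togo([.5745,.0725,.132],10.5)"
```

```text
time_s: 13.62
ee_pos: [0.5745, 0.0725, 0.1956]
eef_rot: [[-0.191, 0.982, -0.0], [0.982, 0.191, -0.0], [-0.0, -0.0, -1.0]]
force: [-0.3, 0.0, -0.5]
opening: 0.0451
gripper_force: 0.0
t 13.62 pos [0.5745 0.0725 0.1956] q7 12.9 shift cm [0.   0.   6.36] rz 0.5 zaxis [-0. -0. -1.] F [-0.3  0.  -0.5]
```

```bash
python3 -m crank '[[0,0,2.5,0,0,0],[0,0,4.5,0,0,0],[0,0,5.8,0,0,0],[0,0,6.3,0,0,0],[0,0,6.3,0,0,0]]' && python3 -m crank '[[0,0,0,0,0,0],[0,0,0,0,0,0],[0,0,0,0,0,0],[0,0,0,0,0,0],[0,0,0,0,0,0],[0,0,0,0,0,0]]' 0.6; python3 -c "
from m import *
togo([.5745,.0725,.132],10.5);print(env.get_state()['moment'])"
```

```text
time_s: 14.03
ee_pos: [0.574, 0.0721, 0.1317]
eef_rot: [[-0.189, 0.982, -0.002], [0.982, 0.189, -0.0], [-0.0, -0.002, -1.0]]
force: [-0.1, 0.8, 0.7]
opening: 0.045
gripper_force: 0.0
time_s: 14.53
ee_pos: [0.5749, 0.0724, 0.1333]
eef_rot: [[-0.188, 0.982, 0.001], [0.982, 0.188, 0.0], [0.0, 0.001, -1.0]]
force: [0.0, 0.1, 3.7]
opening: 0.0138
gripper_force: 30.0
t 14.53 pos [0.5749 0.0724 0.1333] q7 15.0 shift cm [ 0.01 -0.04  0.13] rz 0.4 zaxis [ 0.001  0.    -1.   ] F [0.  0.1 3.7]
[-0.06469911  0.20175116  0.09828452]
```

Gripped: the opening is 13.8 mm and there is no side force. Turning clockwise.

```bash
python3 -m crank '[[0,0,0,0,0,6],[0,0,0,0,0,12],[0,0,0,0,0,18],[0,0,0,0,0,24],[0,0,0,0,0,30],[0,0,0,0,0,36],[0,0,0,0,0,42],[0,0,0,0,0,48],[0,0,0,0,0,54],[0,0,0,0,0,60],[0,0,0,0,0,66],[0,0,0,0,0,72],[0,0,0,0,0,78],[0,0,0,0,0,84],[0,0,0,0,0,90],[0,0,0,0,0,96],[0,0,0,0,0,100],[0,0,0,0,0,100],[0,0,0,0,0,100]]'; python3 -c "
from m import *
togo([.5745,.0725,.132],-89.5);print(env.get_state()['moment'])"
```

```text
time_s: 16.12
ee_pos: [0.5769, 0.0705, 0.1334]
eef_rot: [[1.0, 0.013, 0.005], [0.013, -1.0, -0.003], [0.005, 0.003, -1.0]]
force: [6.5, -4.6, -3.5]
opening: 0.0134
gripper_force: 30.0
t 16.12 pos [0.5769 0.0705 0.1334] q7 -66.0 shift cm [-0.24 -0.2   0.14] rz 0.3 zaxis [ 0.005 -0.003 -1.   ] F [ 6.5 -4.6 -3.5]
[-0.93266265 -1.11165105 -0.07801259]
```

```bash
python3 -m crank '[[0.2,0.2,0,0,0,6],[0.2,0.25,0,0,0,12],[0.2,0.25,0,0,0,18],[0.2,0.25,0,0,0,24],[0.2,0.3,0,0,0,30],[0.15,0.3,0,0,0,36],[0.15,0.3,0,0,0,42],[0.1,0.3,0,0,0,48],[0.1,0.3,0,0,0,54],[0.1,0.35,0,0,0,60],[0.1,0.35,0,0,0,66],[0.05,0.35,0,0,0,72],[0.05,0.35,0,0,0,78],[0.05,0.35,0,0,0,80],[0.05,0.35,0,0,0,80],[0.05,0.35,0,0,0,80]]'; python3 - <<'E'
from m import *
I=env.snapshot("side");s=env.get_state();print(s["moment"])
togo([.575,.0706,.132],-169.5)
cv2.imwrite("pics/s6.png",cv2.resize(I[165:260,190:350],(800,475),interpolation=cv2.INTER_CUBIC))
E
```

```text
time_s: 17.45
ee_pos: [0.5751, 0.0681, 0.1333]
eef_rot: [[0.188, -0.982, -0.0], [-0.982, -0.188, -0.001], [0.001, 0.0, -1.0]]
force: [-2.1, -1.3, 4.9]
opening: 0.014
gripper_force: 30.0
[-0.24788979  0.62734064 -0.01733854]
t 17.5 pos [0.5751 0.0681 0.1333] q7 -133.3 shift cm [-0.25 -0.04  0.13] rz 0.3 zaxis [-0.    -0.001 -1.   ] F [-1.8 -2.3  4.1]
```

View pics/s6.png

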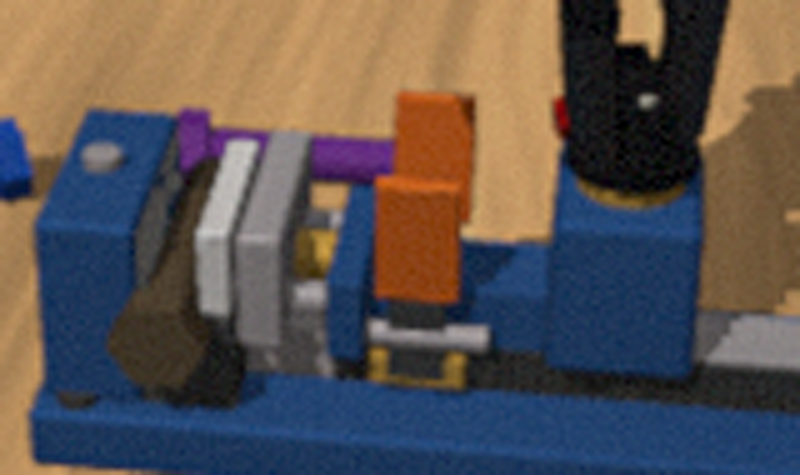

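The jaw has advanced: the pad's edge at (197,235) touches the bolt, and the gap between pad and jaw has shrunk by about 4 mm. I'll regrasp and turn on until the clutch slips, to be sure.

```bash
python3 -m crank '[[0,0,0,0,0,0],[0,0,0,0,0,0],[0,0,0,0,0,0],[0,0,0,0,0,0],[-0.22,0,-2,0,0,0],[-0.22,0,-4,0,0,0],[-0.22,0,-4,0,0,-7],[-0.22,0,-4,0,0,-14],[-0.22,0,-4,0,0,-21],[-0.22,0,-4,0,0,-28],[-0.22,0,-4,0,0,-35],[-0.22,0,-4,0,0,-42],[-0.22,0,-4,0,0,-49],[-0.22,0,-4,0,0,-56],[-0.22,0,-4,0,0,-63],[-0.22,0,-4,0,0,-70],[-0.22,0,-4,0,0,-77],[-0.22,0,-4,0,0,-84],[-0.22,0,-4,0,0,-90],[-0.22,0,-4,0,0,-90]]' 4.5; python3 -m crank '[[0,0,0,0,0,-7],[0,0,0,0,0,-14],[0,0,0,0,0,-21],[0,0,0,0,0,-28],[0,0,0,0,0,-35],[0,0,0,0,0,-42],[0,0,0,0,0,-49],[0,0,0,0,0,-56],[0,0,0,0,0,-63],[0,0,0,0,0,-70],[0,0,0,0,0,-77],[0,0,0,0,0,-84],[0,0,0,0,0,-90],[0,0,0,0,0,-90],[0,0,0,0,0,-90]]' ; python3 -c "
from m import *
togo([.575,.0703,.132],10.5)"
```

```text
time_s: 19.17
ee_pos: [0.5748, 0.071, 0.173]
eef_rot: [[0.981, 0.192, 0.0], [0.192, -0.981, 0.001], [0.001, -0.001, -1.0]]
force: [-0.1, -0.9, 0.5]
opening: 0.0447
gripper_force: 0.0
time_s: 20.42
ee_pos: [0.5747, 0.0708, 0.1726]
eef_rot: [[-0.182, 0.983, -0.0], [0.983, 0.182, 0.0], [0.0, -0.0, -1.0]]
force: [0.1, -0.3, 0.0]
opening: 0.0452
gripper_force: 0.0
t 20.42 pos [0.5747 0.0708 0.1726] q7 13.9 shift cm [-0.06  0.02  4.06] rz 0.0 zaxis [-0.  0. -1.] F [ 0.1 -0.3  0. ]
```

```bash
python3 -m crank '[[0,0,2,0,0,0],[0,0,3.5,0,0,0],[0,0,4,0,0,0],[0,0,4,0,0,0]]' && python3 -m crank '[[0,0,0,0,0,0],[0,0,0,0,0,0],[0,0,0,0,0,0],[0,0,0,0,0,0],[0,0,0,0,0,0],[0,0,0,0,0,0]]' 0.6; python3 -m crank '[[0,0,0,0,0,6],[0,0,0,0,0,12],[0,0,0,0,0,18],[0,0,0,0,0,24],[0,0,0,0,0,30],[0,0,0,0,0,36],[0,0,0,0,0,42],[0,0,0,0,0,48],[0,0,0,0,0,54],[0,0,0,0,0,60],[0,0,0,0,0,66],[0,0,0,0,0,72],[0,0,0,0,0,78],[0,0,0,0,0,80],[0,0,0,0,0,80]]'; python3 - <<'E'
from m import *
I=env.snapshot("side");s=env.get_state();print(s["moment"])
togo([.575,.0706,.132],-69.5)
cv2.imwrite("pics/s7.png",cv2.resize(I[165:260,190:350],(800,475),interpolation=cv2.INTER_CUBIC))
E
```

```text
time_s: 20.75
ee_pos: [0.5738, 0.0709, 0.1314]
eef_rot: [[-0.185, 0.983, -0.003], [0.983, 0.185, -0.001], [-0.0, -0.003, -1.0]]
force: [-0.1, -0.1, -0.2]
opening: 0.0451
gripper_force: 0.0
time_s: 21.25
ee_pos: [0.5745, 0.071, 0.1333]
eef_rot: [[-0.188, 0.982, -0.0], [0.982, 0.188, 0.0], [0.0, -0.0, -1.0]]
force: [-2.0, 0.5, 4.6]
opening: 0.0139
gripper_force: 30.0
time_s: 22.5
ee_pos: [0.5751, 0.0706, 0.1333]
eef_rot: [[0.935, 0.354, 0.001], [0.354, -0.935, -0.001], [0.0, 0.001, -1.0]]
force: [-1.3, -0.6, 4.4]
opening: 0.0136
gripper_force: 30.0
[-0.36012032  0.4109037  -0.02997568]
t 22.55 pos [0.5751 0.0705 0.1333] q7 -49.0 shift cm [-0.01 -0.01  0.13] rz 0.3 zaxis [ 0.001 -0.001 -1.   ] F [-2.3 -1.1  4.2]
```

View pics/s7.png

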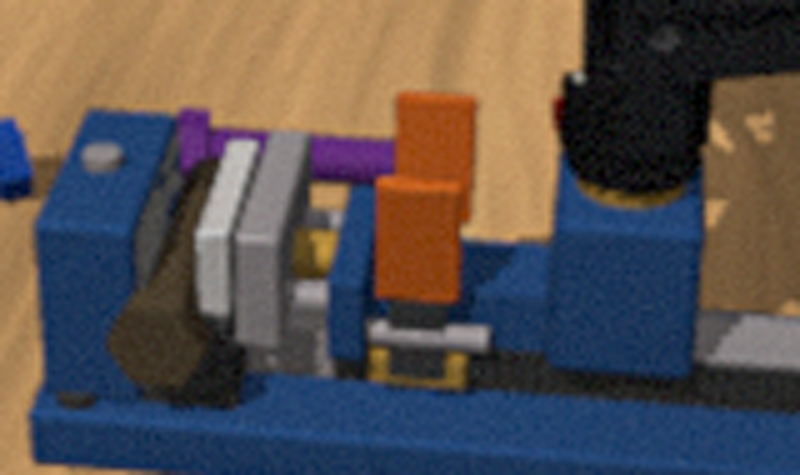

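The last 80° of turning moved nothing: the jaw edge is still at (238,235). The clutch has slipped, so the jaw is tight. I'll let go and retreat.

```bash
python3 -m crank '[[0,0,0,0,0,0],[0,0,0,0,0,0],[0,0,0,0,0,0],[0,0,0,0,0,0],[0,0,-2,0,0,0],[0,0,-4,0,0,0],[0,0,-7,0,0,0],[0,0,-10,0,0,0],[0,0,-12,0,0,0],[0,0,-12,0,0,0],[0,0,-12,0,0,0]]' 4.5; python3 - <<'E'
from m import *
I=env.snapshot("side")
A=cv2.resize(I[150:330,130:430],(800,480),interpolation=cv2.INTER_CUBIC);cv2.imwrite("pics/s8.png",A)
E
```

```text
time_s: 23.47
ee_pos: [0.5752, 0.0713, 0.2534]
eef_rot: [[0.934, 0.356, 0.002], [0.356, -0.934, 0.001], [0.002, -0.0, -1.0]]
force: [-0.3, -0.2, -0.9]
opening: 0.0449
gripper_force: 0.0
```

View pics/s8.png

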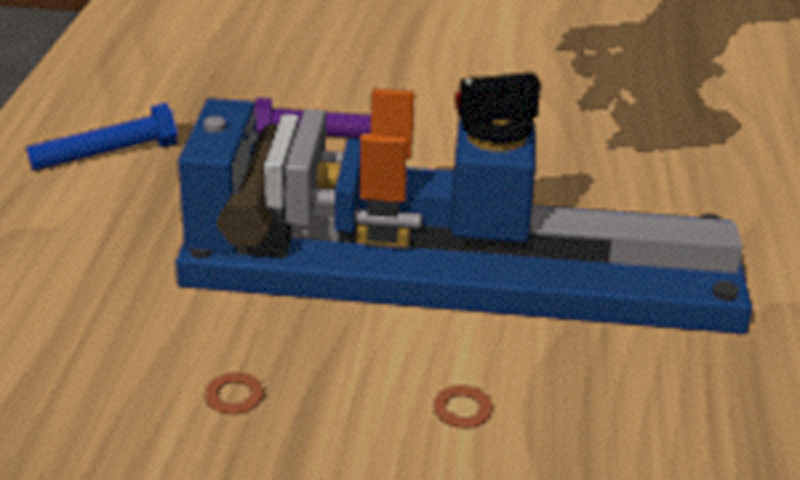

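The bolt at (245,205) is clamped between the anvil and the pad. The washers at (235,392) and (462,405) haven't moved, and the gripper is clear of everything.

```bash
python3 -c "
from station import env
print(env.sign_off())"
```

```text
the job is handed in; nothing more can be done
None
```

The bolt is clamped in its saddle with the jaw screwed tight (the last 80° of knob turn moved nothing, so the clutch was slipping), and the job is handed in at about 24 s. One slip along the way: a mistyped move briefly commanded the jaw 14.8 mm too far forward before I released the paddles, but the bolt looked unmoved in the picture taken right after.

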